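Bind and tighten the bar clamp on a shaft-holding block

ROBOT

A 6-joint arm with a two-finger parallel gripper is mounted at the origin on the work surface. World frame = base frame: x ahead of the robot, y to its left, z up, the work surface at z = 0. Lengths are in m, angles in rad, forces in N, time in s.
With the tool pointing down it reaches from about 0.35 to 0.85 m from the base axis. Payload 8.1 kg.
Tool frame: the origin (TCP) lies on the centre line of the jaws, within the pads' length; the fingertips stand 22 mm ahead of it and the grasp point (between the pads) lies 3 mm ahead of it (manip.tips_ahead is the distance from the TCP to the fingertips, in m); z points along the fingers, y is the direction in which the jaws open and shut (so a half turn about z gives the same grasp; the last joint's range is limited). The gripper opens to 85 mm and grips with 20 to 120 N. Pads are 22 mm wide; open, the fingers measure 114 mm over their backs; the gripper's body (76 mm by 85 mm) begins 54 mm behind the grasp point. The pads swing forward as they close: fully open they stand 13 mm farther back than shut.
Start: joints at [-0.085, 0.13, 1.488, -0, 1.523, -0.085], TCP at [0.6, 0, 0.253] pointing down, gripper open.
Joint ranges: [-2.96, 2.96], [-0.89, 2.26], [0.02, 2.5], [-1.34, 4.48], [0, 2.73], [-2.66, 2.66]. Speed limits (rad/s): [2.39, 2.39, 2.79, 3.14, 3.14, 3.14].

INTERFACE

Orientations are given as a rotation vector (axis times angle).
In Python, from bench import manip, hand, kin, viewer gives the robot as it stands. Calls block until the motion is done:
- manip.move_ptp(position, orientation): joint-space move of the TCP to a pose.
- manip.move_straight(position, v=0.15, frame=None, force_limit=None): straight line of the TCP; frame=None keeps the orientation; v is the mean speed in m/s. With force_limit (N) it stops when the force on the tool has changed by that much, and returns True; else False.
- manip.move_joints(angles): joint-space move.
- hand.move_gripper(opening): opening from 0.0 (shut) to 1.0 (fully open); the grip force is fixed at half the most; returns when the fingers have stopped.
- manip.wait(seconds).
- kin.solve_ik(position, orientation): joint angles nearest the present ones, or None.
- manip.state(): the state.
- viewer.capture(name): name is "scene" or "side" or "wrist"; returns a dict with "img" (480x640x3 uint8, blue, green, red), "fovy" (degrees; the focal length in pixels is half the picture's height over the tangent of half this angle, whatever the lens; pixels are square), "cx", "cy" (the principal point, pixels), "R" (3x3) and "t" (3): a world point X has camera coordinates R X + t. Camera axes: x right, y down, z forward; pixel columns grow to the right and rows downward; lengths in m; the calibration is good to about 2 mm. The wrist camera is an equidistant fisheye: a pixel r from the principal point sees the ray r / f radians off the axis. A picture is of the moment at which its call begins. There is no depth.
A pose or a line that the arm cannot do raises manip.MotionError and nothing moves.
- manip.job_done(): hands the job in, once; it reports no verdict.
The state is a dict: "clock": time; "joints": joint angles; "qvel": joint speeds; "joint_torque": joint torques, N m; "tcp_pos": TCP position; "orientation": TCP orientation; "wrist_force": force on the tool from outside, world axes, zero at the start; "torque": the same for the moment, N m; "grip_width": opening from 0.0 (shut) to 1.0 (fully open).
Only numpy, scipy, OpenCV 4.12 (cv2) and the standard library are available. Lean on these libraries where they do the work, as an engineer would, in place of code of your own. Each camera call takes 0.05 s, during which the arm holds its last target.

TASK

Clamp the graphite shaft's wooden holding block for regripping: gently press the yellow thumb pad down (never over 20 newtons) so that the red jaw slides down its bar until the rubber pad meets the block and the jaw tilts and binds, and only then turn the wooden handle clockwise until it is firmly tight (about half a turn, some 20 newtons of squeeze) without crushing the shaft. Leave the block where it lies and the other things on the bench alone, and let go of the clamp when it is tight.

Things in the scene. Friction and masses are not known exactly. Their poses are not given: they have to be found in the camera images.
- clamp: Bench-mounted bar clamp, fixed. Grey steel base plate 220 x 130 x 12 mm; origin at the centre of its underside on the bench, z up. Its own x axis runs from the upright steel bar (10 x 20 mm section, at x = -60 mm, y = 0, top at z = 168 mm) towards the screw axis (x = +45 mm, y = 0).
- jaw (a joint): Height of the red jaw on the bar, m, grows upward; bore centre 92 mm + this above the bench. Starts 30 to 50 mm up, stays where left, slides down under 1 to 5 N. The level jaw's pad touches the block somewhere from 0 to 0.018; from there it goes about 7 mm further down, tilting, until it binds. Red housing round the bar 40 x 40 x 44 mm; arm 20 mm high, 26 mm wide, screw 105 mm from the bar.
- tilt (a joint): Tilt of the jaw about the clamp's y axis through the bore centre, rad; 0 = arm level, grows as the block pushes the screw end up. The bore rubs on the bar from 0.05 and binds at 0.06 to 0.08; then the push on the thumb pad meets rising force: 10 to 16 N seats it well, squeezing the block with some 6 N that stays when let go. The screw axis then leans towards the bar by this angle.
- thumb: Yellow thumb pad (36 x 36 mm, on a bracket on the +y side of the jaw's housing); origin at the centre of its top, 55 mm from the bar's axis along the clamp's y and 20 mm above the bore centre; z up. Press it down here; over 22 N bends the bracket. The bar's top stands up to 66 mm above it when the jaw is down, its side 45 mm from this point; the handle is 105 mm away along x.
- screw (a joint): Turn of the wooden handle, rad, clockwise from above (tightening) positive; starts 0 to 0.8, stop at 5.2. Each rad drives the pad 1.6 mm down; the handle keeps its height. Once bound, each rad adds about 4 N that lasts after letting go, but up to 13 N while a hand grips the handle and keeps the jaw from tilting (felt as sideways and upward force): turn about 1 rad a grasp and let go between.
- handle_top (a point): Centre of the top of the round ribbed wooden handle, 30 mm across and 52 mm high, on the screw axis; z along the screw axis upward, turns with the handle. The handle's underside is 18 mm, its top 70 mm above the bore centre's level (jaw level).
- pad: Black rubber pad 26 mm across under the screw; its face meets the block. Origin on the screw axis at the level of the bore centre (jaw level), 40 mm above the pad's face. Its rubber gives 6 N per mm; over 32 N crushes the shaft, 14 to 28 N left standing is a firm squeeze.
- block: Loose split wooden holding block 64 (x) x 90 (y) mm; the rubber liner between its halves differs from job to job, so its flat top is 40 to 58 mm above its underside. Round a black graphite shaft 13 mm across, 300 mm long, along y (-130 to +170 mm, 20 mm up); 0.5 kg. Origin at the centre of its underside, which rests on the 12 mm base plate between two low steel lips, under the pad.
- pink_grip: Pink rubber junior grip standing on its cap beside the clamp, 30 mm across, 120 mm high; origin under its centre. Leave alone.
- butt_cap: Steel butt cap, 32 mm across, 20 mm high; leave alone.
- solvent: White bottle, 60 mm across, 150 mm high; leave alone.
- epoxy_jar: Amber jar, 64 mm across, 70 mm high; leave alone.
- tape_roll: Paper tape roll, 90 mm across, 25 mm high; leave alone.
- screwdriver: Screwdriver lying on the bench; leave alone.
- spanner: Spanner lying on the bench; leave alone.

How it is judged:
On the way, in this order (a step that is already met when the one before it is completed fails the run):
1. the jaw has been slid down against the block until it tilts and binds, before any tightening (value of joint tilt above 0.05 rad and contact force between pad and block above 4 N and value of joint screw below 1.3 rad), for 0.2 s.
2. the handle has been screwed clockwise until the pad squeezes firmly (value of joint screw above 1.3 rad and value of joint tilt above 0.05 rad and contact force between pad and block above 14 N), for 0.2 s.
At the end, for the whole second after the job is handed in: The released clamp squeezes the block with 14 to 28 N, its jaw tilted and bound (tilt above 0.05 rad), the handle turned past 1.3 rad, and the block flat and at rest within 10 mm of where it lay (all of step 2 and contact force between pad and block below 28 N and distance of block from where it was at the start of the episode below 0.01 m and angle between block's own z axis and vertical below 0.06 rad and linear speed of block below 0.01 m/s); the robot touches nothing.
It fails at once if the shaft is crushed: more than 32 N between pad and block (contact force between pad and block above 32 N).
It fails at once if the thumb pad is pressed with more than 22 N and its bracket bends (contact force between the fingers and thumb above 22 N).
It fails at once if the block is shoved more than 15 mm (distance of block from where it was at the start of the episode above 0.015 m).
It fails at once if a bystander is moved more than 20 mm (distance of any of pink_grip, butt_cap, solvent, epoxy_jar, tape_roll, screwdriver, spanner from where it was at the start of the episode above 0.02 m).
It also fails if it takes over 58 s, if anything falls off the work surface, if the arm or the gripper's body presses on something with over 40 N, if the wrist force passes 120 N, or if a joint passes its speed limit or range.

## Working session

There is one attempt and no reset: what is moved stays moved. The work goes in short steps, each a Python script; the robot and the scene stay as the last script left them, time stands still between calls to the robot, and variables do not carry over. Pictures are saved under pics/ and viewed, and the job is handed in when it is done.

```bash
ls; mkdir -p pics
python3 - <<'E'
from bench import manip, hand, kin, viewer
import cv2
for n in ("scene","side","wrist"):
    c=viewer.capture(n); cv2.imwrite(f"pics/{n}0.png",c["img"]); print(n,c["fovy"],c["cx"],c["cy"],c["R"].round(3).tolist(),c["t"].round(3).tolist())
s=manip.state(); print(s)
E
```

```text
pics
scene 54.483566959993 318.0554685554706 240.95434462411 [[-0.878, 0.479, -0.008], [0.384, 0.693, -0.61], [-0.286, -0.539, -0.792]] [0.459, -0.134, 1.46]
side 52.74711042855265 323.1787148581087 243.28854157104888 [[0.998, -0.054, 0.007], [-0.029, -0.64, -0.768], [0.046, 0.767, -0.641]] [-0.509, 0.107, 1.249]
wrist 65.70646984690485 323.4348844772466 235.17948916028075 [[1.0, -0.001, -0.002], [0.0, -0.948, 0.318], [-0.002, -0.318, -0.948]] [-0.6, -0.04, 0.38]
{'clock': 0.15, 'joints': array([-8.54073084e-02,  1.31001489e-01,  1.48904144e+00, -3.32465113e-06,
        1.52297465e+00, -8.54254076e-02]), 'qvel': array([-1.79161073e-03, -3.36843502e-03, -4.03808182e-03, -7.21052803e-05,
       -5.45424338e-04, -1.31664870e-03]), 'joint_torque': array([ 1.01583330e-03, -5.70061326e+01, -5.01160097e+01, -1.39109225e-04,
        9.69119486e-03, -7.10949371e-05]), 'tcp_pos': array([5.99612559e-01, 4.99857190e-05, 2.52470368e-01]), 'orientation': array([-2.22065182e+00, -2.22069237e+00,  1.44539084e-03]), 'wrist_force': array([-0.0586455 ,  0.10546168,  0.18557763]), 'torque': array([0.00667535, 0.00622682, 0.05586335]), 'grip_width': 1.0038477180350742}
```

View pics/scene0.png

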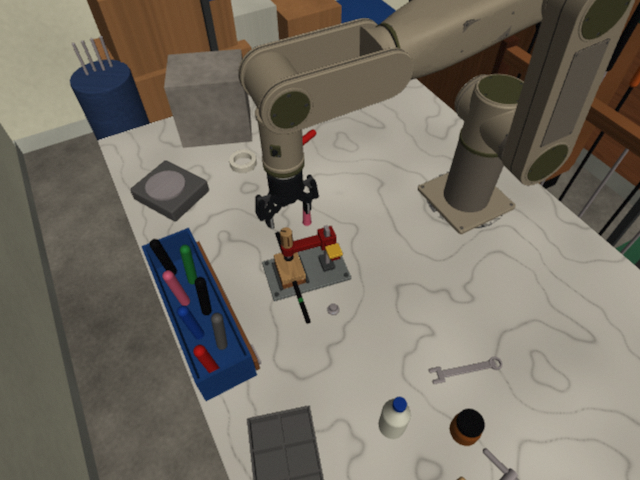

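View pics/side0.png

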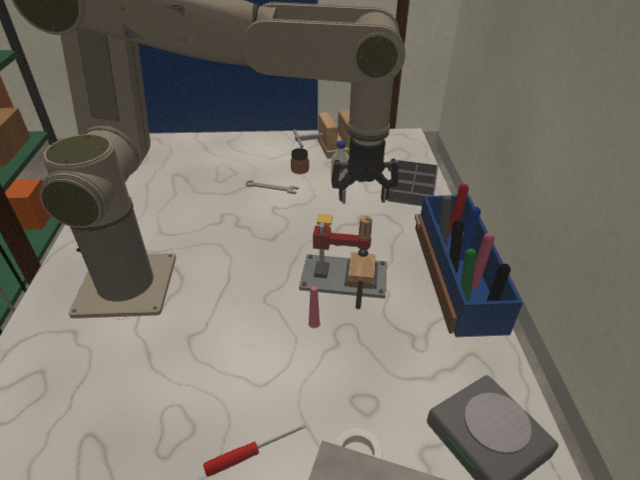

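View pics/wrist0.png

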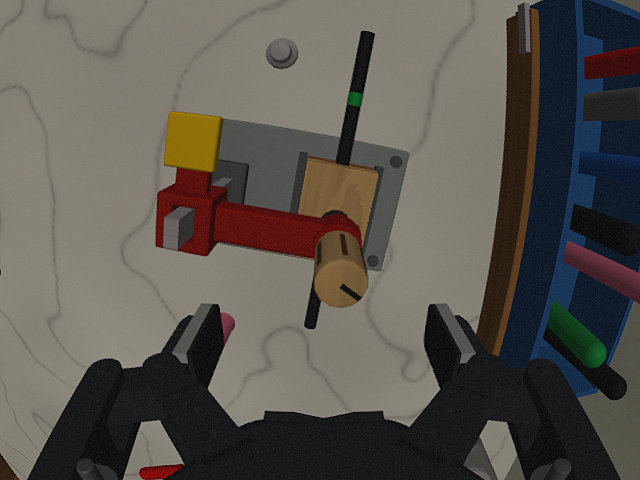

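The scene view shows the clamp around (305,265). In the wrist view the yellow pad is at (193,142), the handle top at (342,290) and the plate's right corners at (407,152) and (383,270). Next I'll measure with masks and rays.

```bash
cat > h.py <<'E'
from bench import manip, hand, kin, viewer
import cv2, numpy as np
from scipy.spatial.transform import Rotation as Ro
def ray(c,u,v,fish):
    f=240/np.tan(np.radians(c["fovy"]/2)); x,y=u-c["cx"],v-c["cy"]
    if fish:
        r=np.hypot(x,y)+1e-12; th=r/f; d=np.array([x/r*np.sin(th),y/r*np.sin(th),np.cos(th)])
    else: d=np.array([x/f,y/f,1.])
    d=c["R"].T@d; return -c["R"].T@c["t"], d/np.linalg.norm(d)
def onz(c,p,z,fish=False):
    o,d=ray(c,p[0],p[1],fish); return o+d*(z-o[2])/d[2]
def tri(rs):
    A=np.zeros((3,3));b=np.zeros(3)
    for o,d in rs:
        P=np.eye(3)-np.outer(d,d);A+=P;b+=P@o
    X=np.linalg.solve(A,b); return X,[np.linalg.norm((np.eye(3)-np.outer(d,d))@(X-o)) for o,d in rs]
def proj(c,X,fish=False):
    q=c["R"]@X+c["t"]; f=240/np.tan(np.radians(c["fovy"]/2))
    if fish:
        r=np.hypot(q[0],q[1]); th=np.arctan2(r,q[2]); return np.array([c["cx"]+f*th*q[0]/r,c["cy"]+f*th*q[1]/r])
    return np.array([c["cx"]+f*q[0]/q[2],c["cy"]+f*q[1]/q[2]])
def hsv(im): return cv2.cvtColor(im,cv2.COLOR_BGR2HSV)
def blob(m,k=0):
    m=m.astype(np.uint8)*255
    cs,_=cv2.findContours(m,cv2.RETR_EXTERNAL,cv2.CHAIN_APPROX_NONE)
    return sorted(cs,key=cv2.contourArea)[-1]
E
python3 - <<'E'
from h import *
C={n:viewer.capture(n) for n in("scene","side","wrist")}
crop={"scene":(250,215,370,325),"side":(290,200,400,310),"wrist":(140,20,430,340)}
for n,c in C.items():
    x0,y0,x1,y1=crop[n]; s=6 if n!="wrist" else 1.8
    if n!="wrist": cv2.imwrite(f"pics/{n}_z.png",cv2.resize(c["img"][y0:y1,x0:x1],None,fx=5,fy=5,interpolation=cv2.INTER_CUBIC))
    h=hsv(c["img"]); m=(abs(h[...,0].astype(int)-25)<5)&(h[...,1]>190)&(h[...,2]>90)
    z=np.zeros_like(m); z[y0:y1,x0:x1]=1; b=blob(m&z)
    print(n,"yellow",cv2.contourArea(b),cv2.boundingRect(b),cv2.minAreaRect(b), -c["R"].T@c["t"])
c=C["wrist"]
for p in((407,152),(383,270),(396,162),(373,261)): print(p,onz(c,p,0.012,True).round(4))
E
```

```text
scene yellow 129.0 (326, 244, 16, 14) ((333.35003662109375, 250.55001831054688), (12.016654014587402, 12.965338706970215), 71.56504821777344) [0.87201081 0.65975395 1.07899004]Traceback (most recent call last):
  File "<stdin>", line 8, in <module>
  File "h.py", line 26, in blob
    return sorted(cs,key=cv2.contourArea)[-1]
           ~~~~~~~~~~~~~~~~~~~~~~~~~~~~~~^^^^
IndexError: list index out of range
```

View pics/scene_z.png

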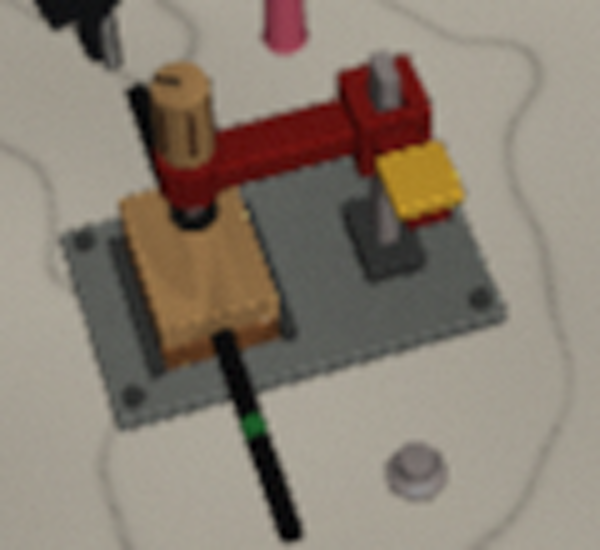

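View pics/side_z.png

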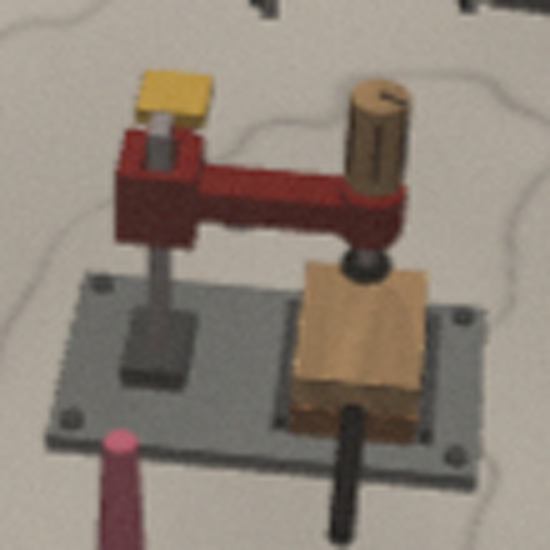

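Run:
```python
from h import *
C={n:viewer.capture(n) for n in("scene","side","wrist")}
S=lambda p:(p[0]/5+250-.4,p[1]/5+215-.4); D=lambda p:(p[0]/5+290-.4,p[1]/5+200-.4)
sc,sd,w=C["scene"],C["side"],C["wrist"]
print("plate scene",[onz(sc,S(p),.012)[:2].round(4).tolist() for p in((65,238),(122,428),(503,318))])
print("plate side",[onz(sd,D(p),.012)[:2].round(4).tolist() for p in((87,273),(485,310),(475,476),(50,435))])
print("plate wrist",[onz(w,p,.012,True)[:2].round(4).tolist() for p in((407,152),(383,270))])
def T(name,a,b,c=None):
    r=[ray(sc,*S(a),False),ray(sd,*D(b),False)]
    if c is not None:r.append(ray(w,*c,True))
    X,e=tri(r);print(name,X.round(4),np.round(e,4))
T("bartop",(384,60),(160,118)); T("handle",(180,84),(379,97),(342,287)); T("yellow",(420,180),(176,92),(194,142))
h=hsv(w["img"])[60:180,150:240]; 
m=(abs(h[...,0].astype(int)-25)<6)&(h[...,1]>150)&(h[...,2]>150); b=blob(m); 
print("y wrist",cv2.contourArea(b),cv2.minAreaRect(b), hsv(w["img"])[142,194],hsv(sd["img"])[218,325])
# block top corners side: back-left etc
for n,p in dict(bl=(306,262),br=(428,270),fr=(421,387),fl=(294,378)).items():
    print(n,[onz(sd,D(p),z)[:2].round(4).tolist() for z in (.052,.06,.07)])
T("blockL",(120,203),(428,270)) ; 
# scene near-left corner = +x,+y ; side br = +x,-y? print
for n,p in dict(a=(120,203),b=(165,335),c=(278,293)).items():
    print(n,[onz(sc,S(p),z)[:2].round(4).tolist() for z in (.052,.06,.07)])
```

```text
plate scene [[0.658, -0.0749], [0.6823, 0.0511], [0.4713, 0.089]]
plate side [[0.4695, 0.0839], [0.6831, 0.0437], [0.6589, -0.0794], [0.4471, -0.0404]]
plate wrist [[0.6835, 0.0474], [0.665, -0.0783]]
bartop [0.5047 0.0133 0.172 ] [0.0004 0.0004]
handle [ 0.609  -0.0056  0.1956] [0.0014 0.0011 0.0023]
yellow [0.5168 0.0692 0.1445] [0.0018 0.0008 0.0025]
y wrist 38.5 ((43.5, 55.000003814697266), (47.38126754760742, 1.8605209589004517), 7.125016689300537) [ 23 237 143] [ 21 153 185]
bl [[0.5842, 0.0416], [0.5829, 0.0324], [0.5813, 0.0209]]
br [[0.6475, 0.0323], [0.6457, 0.0231], [0.6433, 0.0118]]
fr [[0.632, -0.0556], [0.6302, -0.0639], [0.6281, -0.0742]]
fl [[0.5695, -0.0462], [0.5684, -0.0545], [0.567, -0.065]]
blockL [ 0.6389 -0.0213  0.0984] [0.0023 0.0023]
a [[0.6302, -0.054], [0.632, -0.0485], [0.6344, -0.0415]]
b [[0.6459, 0.0342], [0.6477, 0.0391], [0.6499, 0.0452]]
c [[0.5821, 0.0395], [0.5844, 0.0443], [0.5872, 0.0504]]
```

Plate corners give a centre of about (0.5655, 0.0045) and a yaw of about −0.178. The predicted bar, screw and thumb positions agree with triangulation to 2 mm. Jaw is about 0.033, and the block top is at about 0.052–0.054. Now I'll press the thumb pad.

```bash
cat >> h.py <<'E'
YAW=-0.178; CL=np.array([.5655,.0045]); 
def W(x,y): c,s=np.cos(YAW),np.sin(YAW); return CL+np.array([c*x-s*y,s*x+c*y])
R0=Ro.from_matrix([[0,1,0],[1,0,0],[0,0,-1]])
DOWN=(Ro.from_euler('z',YAW)*R0)
TA=manip.tips_ahead
def st(tag=""):
    s=manip.state(); print(tag,round(s["clock"],2),s["tcp_pos"].round(4),"F",s["wrist_force"].round(2),"M",s["torque"].round(2),"g",round(s["grip_width"],3),"q6",s["joints"][5].round(3)); return s
E
python3 - <<'E'
from h import *
print(TA); hand.move_gripper(0.0)
p=W(-60,0)if 0 else W(-.060,.056); print(p,W(.045,0))
manip.move_ptp([*p,.245],DOWN.as_rotvec()); st("over")
manip.move_straight([*p,.160+TA],v=.1); st("above")
for n in("side","wrist"): cv2.imwrite(f"pics/{n}1.png",viewer.capture(n)["img"])
E
```

```text
0.022
[0.51636346 0.07023888] [ 0.60978899 -0.00346777]
over 1.73 [0.5161 0.0707 0.2453] F [ 0.62 -0.74 -0.36] M [-0.03 -0.03 -0.01] g 0.002 q6 0.214
above 2.52 [0.5168 0.0701 0.1825] F [-0.54  0.68  0.51] M [-0.01  0.03 -0.02] g 0.002 q6 0.215
```

View pics/wrist1.png

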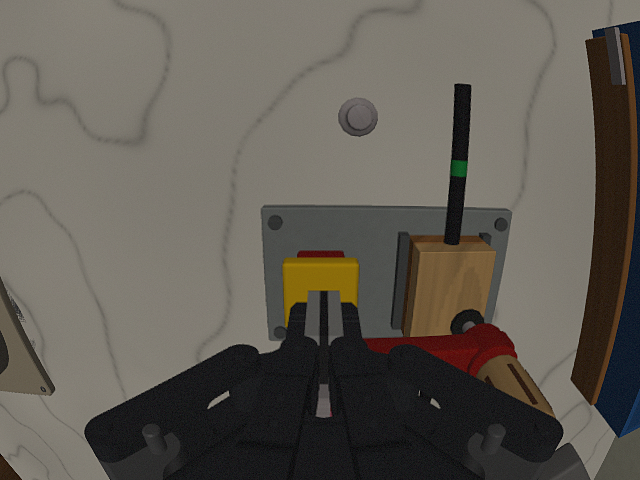

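View pics/side1.png

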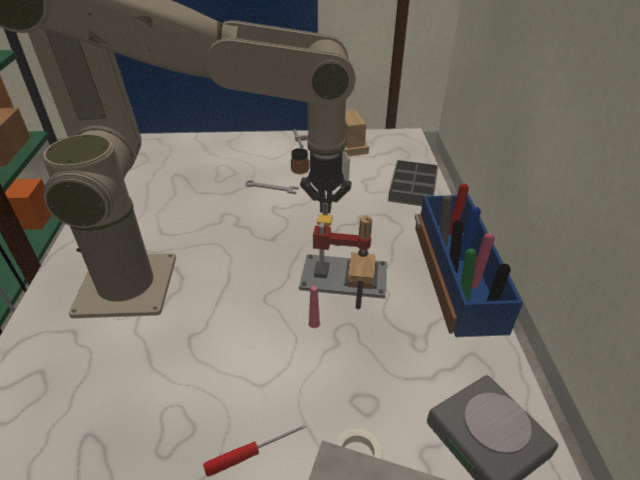

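The shut fingertips (wrist 323,292) sit centred over the yellow pad (x 284–358), and the plate edges line up with the picture, so the yaw is right. Pressing.

Run:
```python
from h import *
p=W(-.060,.056)
r=manip.move_straight([*p,.124+TA],v=.03,force_limit=9); st(f"slide {r}")
if not r:
    r=manip.move_straight([*p,.095+TA],v=.008,force_limit=9.5); st(f"press {r}")
    manip.wait(.1); st()
```

```text
slide False 3.97 [0.5163 0.0702 0.1461] F [-0.14 -1.67  0.13] M [0.   0.01 0.01] g -0.001 q6 0.215
press True 6.14 [0.5156 0.0707 0.1275] F [-1.88  0.37  5.63] M [0.1  0.4  0.02] g -0.001 q6 0.215
 6.24 [0.5156 0.0706 0.1276] F [-1.55  0.21  6.12] M [ 0.05  0.37 -0.04] g -0.001 q6 0.215
```

Run:
```python
from h import *
p=W(-.060,.056)
z=manip.state()["tcp_pos"][2]
for i in range(12):
    z-=.0005; manip.move_straight([*p,z],v=.01,force_limit=8)
    f=np.mean([ (manip.wait(.03),manip.state()["wrist_force"][2])[1] for _ in range(3)]); print(round(f,2),round(z,4),manip.state()["tcp_pos"][2].round(4))
    if f>12: break
manip.wait(.2); st()
cv2.imwrite("pics/side2.png",cv2.resize(viewer.capture("side")["img"][200:310,290:400],None,fx=5,fy=5,interpolation=cv2.INTER_CUBIC))
cv2.imwrite("pics/wrist2.png",viewer.capture("wrist")["img"])
```

```text
7.9 0.1271 0.1274
9.59 0.1266 0.127
10.22 0.1261 0.1267
12.17 0.1256 0.1263
 7.86 [0.516  0.0707 0.1263] F [-8.15  2.23 11.96] M [ 0.4   1.33 -0.04] g -0.002 q6 0.214
```

View pics/side2.png

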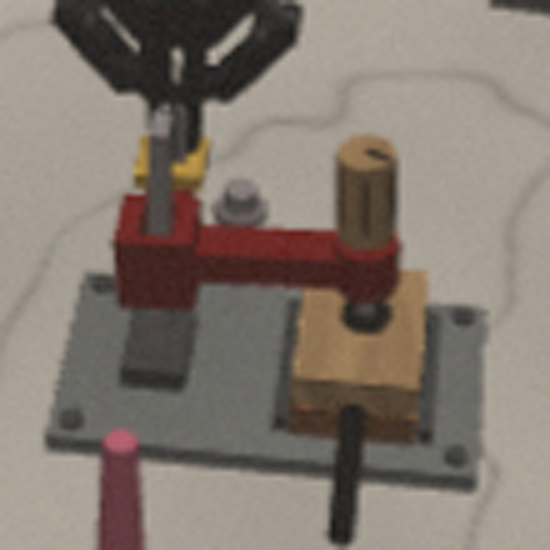

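The side view shows the arm tilted, the pad on the block and the screw leaning towards the bar. The press reads 12 N down. Releasing and measuring the handle.

Run:
```python
from h import *
p=W(-.060,.056)
manip.move_straight([*p,.135],v=.02); manip.move_straight([*p,.25],v=.2); 
hand.move_gripper(1.0)
q=W(.045-.0045,0)-np.array([.0,.035])
manip.move_ptp([*q,.252],DOWN.as_rotvec()); st("free")
for n in ("scene","side","wrist"):
    c=viewer.capture(n); im=c["img"]
    if n=="scene": im=cv2.resize(im[215:325,250:370],None,fx=5,fy=5,interpolation=cv2.INTER_CUBIC)
    if n=="side": im=cv2.resize(im[200:310,290:400],None,fx=5,fy=5,interpolation=cv2.INTER_CUBIC)
    cv2.imwrite(f"pics/{n}3.png",im)
    print(n,proj(c,np.array([*W(.0401,0),.163]),n=="wrist"))
```

```text
free 10.71 [ 0.6054 -0.0382  0.2515] F [-0.45  1.18  0.27] M [ 0.02 -0.02  0.02] g 1.003 q6 0.032
scene [287.86816174 239.75224856]
side [363.16857141 228.97464677]
wrist [310.57455111 199.8593504 ]
```

View pics/scene3.png

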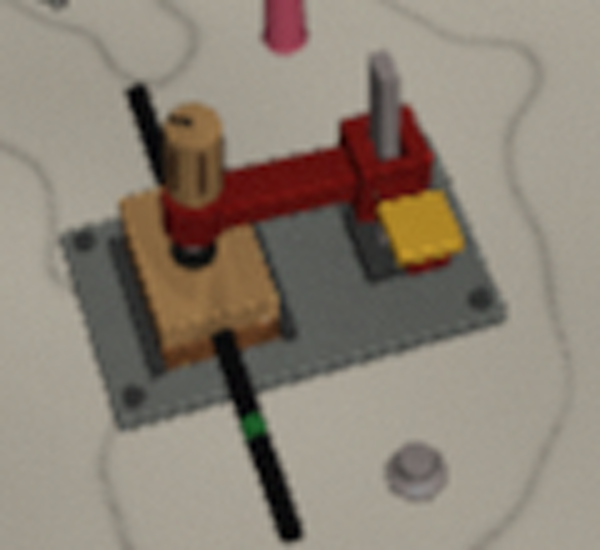

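View pics/side3.png

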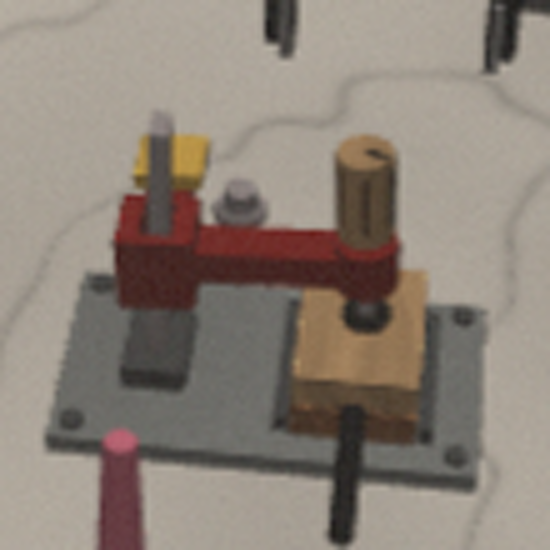

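View pics/wrist3.png

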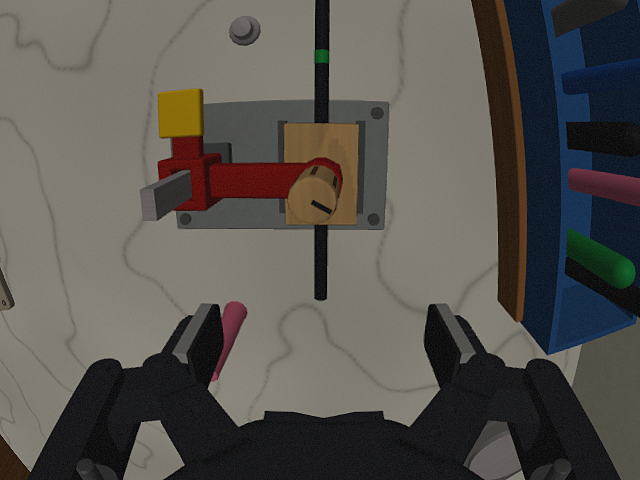

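Run:
```python
from h import *
C={n:viewer.capture(n) for n in("scene","side","wrist")}
sc,sd,w=C["scene"],C["side"],C["wrist"]
x=cv2.resize(w["img"][140:240,260:370],None,fx=6,fy=6,interpolation=cv2.INTER_CUBIC); cv2.imwrite("pics/w4.png",x)
r=[ray(sc,196/5+249.6,122/5+214.6,False),ray(sd,366/5+289.6,152/5+199.6,False),ray(w,314,198,True)]
print(tri(r),tri(r[:2]),W(.0401,0),onz(w,(314,198),.161,True))
```

```text
(array([ 0.6043018 , -0.00322032,  0.16153461]), [np.float64(0.002828005569903071), np.float64(0.0009500666099181996), np.float64(0.0030016014850560786)]) (array([ 0.60272667, -0.00463624,  0.16184295]), [np.float64(0.001189797480240759), np.float64(0.0011897974802410737)]) [ 0.60496641 -0.00260017] [ 0.6070374  -0.00210145  0.161     ]
```

View pics/w4.png

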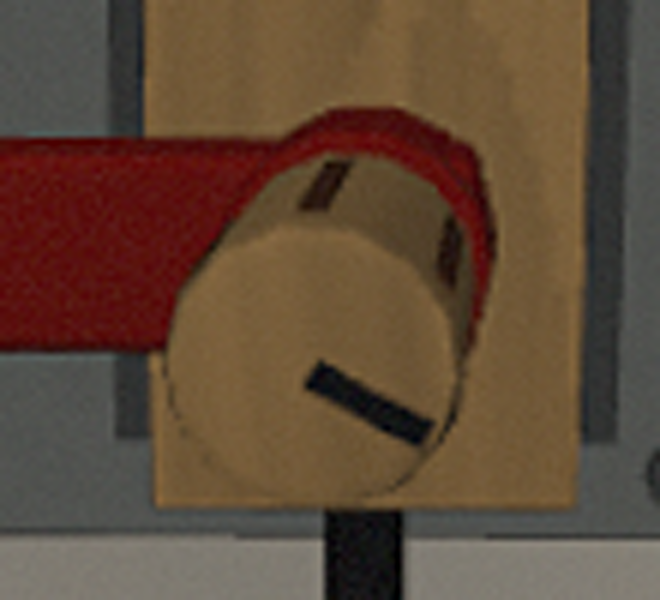

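Model and triangulation agree on the handle top at about (0.6048, −0.003, 0.1615). The mark suggests the screw is at about 0.45 rad. Grasping along the leaning axis.

```bash
cat >> h.py <<'E'
TOP=np.array([.6048,-.0030,.1615]); LEAN=.065
def frame(a):   # a: clockwise turn of the tool from clamp-aligned
    Rl=Ro.from_euler('z',YAW)*Ro.from_euler('y',-LEAN)
    return Rl*R0*Ro.from_euler('z',a), Rl.apply([0,0,1])
def avgF(n=6):
    L=[]
    for _ in range(n):
        manip.wait(.02); s=manip.state(); L.append(np.r_[s["wrist_force"],s["torque"]])
    return np.mean(L,0)
E
python3 - <<'E'
from h import *
R,ax=frame(-.5)
q1=kin.solve_ik(TOP-.012*ax,R.as_rotvec()); q2=kin.solve_ik(TOP-.012*ax,frame(.5)[0].as_rotvec()); print(q1,q2)
manip.move_ptp(TOP+.055*ax,R.as_rotvec()); st("above")
manip.move_straight(TOP-.012*ax,v=.06,force_limit=8); st("down")
cv2.imwrite("pics/w5.png",viewer.capture("wrist")["img"])
E
```

```text
[-0.08645785  0.15876094  1.65122787 -0.00622297  1.26688077 -0.40678779] [-0.08645785  0.15876094  1.65122787 -0.00622297  1.26688077  0.59321221]
above 11.51 [ 0.6011 -0.002   0.2168] F [ 0.03 -0.79  0.24] M [ 0.01  0.03 -0.03] g 0.999 q6 -0.403
down 12.78 [ 0.6059 -0.0031  0.1502] F [-0.3  0.8  0.4] M [-0.02  0.03 -0.01] g 1.002 q6 -0.407
```

View pics/w5.png

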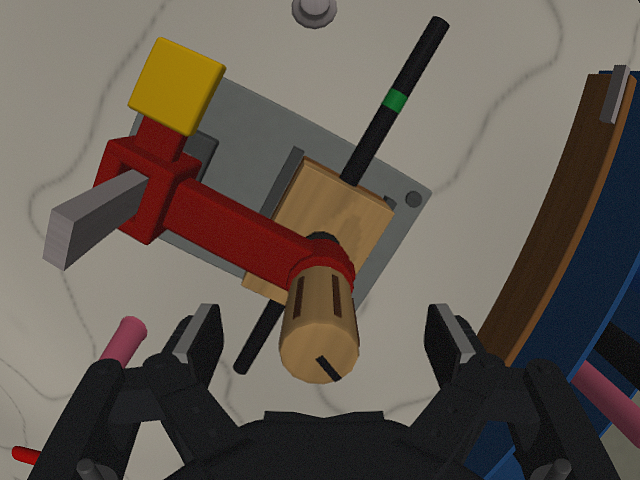

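The handle (x centre 319) is about 4 px left of the jaw centre line (324), roughly 1.3 mm. I'll shift and close.

Run:
```python
from h import *
s=manip.state(); R,ax=frame(-.5)
p=TOP-.012*ax-.0013*R.apply([0,1,0])
manip.move_straight(p,v=.05); f0=avgF()
hand.move_gripper(0.0); st("shut"); f=avgF()-f0; print(f.round(2), "tool-y force",R.inv().apply(f[:3]).round(2))
```

```text
shut 13.73 [ 0.6043 -0.0036  0.1496] F [-0.08 -0.77  2.08] M [ 0.07  0.26 -0.01] g 0.341 q6 -0.408
[-0.94 -0.52  2.07 -0.01  0.23  0.05] tool-y force [-0.26 -0.94 -2.12]
```

```bash
cat >> h.py <<'E'
def turn(total,step=.25,flim=25):
    f0=avgF(4); done=0
    while done<total-1e-6:
        d=min(step,total-done); q=np.array(manip.state()["joints"]) if done==0 else q
        q=q.copy(); q[5]+=d; manip.move_joints(q); done+=d
        f=avgF(3); print("turned",round(done,2),f.round(2),"q6",manip.state()["joints"][5].round(3))
        if np.linalg.norm(f[:3]-f0[:3])>flim: print("force stop"); break
    return done
E
python3 - <<'E'
from h import *
turn(1.0); st()
cv2.imwrite("pics/w6.png",viewer.capture("wrist")["img"])
hand.move_gripper(1.0); st("open")
cv2.imwrite("pics/w7.png",viewer.capture("wrist")["img"])
E
```

```text
turned 0.25 [-0.5   0.15  2.38  0.15  0.01 -0.01] q6 -0.162
turned 0.5 [ 1.04 -0.58  1.56  0.1  -0.32  0.01] q6 0.086
turned 0.75 [ 1.45 -0.5   2.04 -0.06 -0.66  0.06] q6 0.336
turned 1.0 [ 3.38 -1.14  3.17 -0.23 -0.97 -0.01] q6 0.586
 15.5 [ 0.6048 -0.0037  0.15  ] F [ 3.29 -1.34  3.62] M [-0.27 -0.99  0.02] g 0.335 q6 0.586
open 16.14 [ 0.6042 -0.0036  0.1494] F [ 0.17 -0.15 -0.59] M [ 0.    0.06 -0.03] g 0.998 q6 0.592
```

View pics/w7.png

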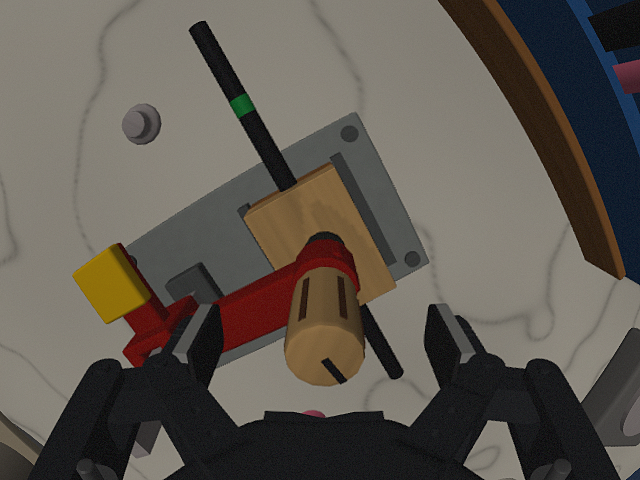

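The mark kept its place in the tool view, so the handle turned the full 1 rad with little reaction. Second grasp.

```bash
cat >> h.py <<'E'
def back(a):
    q=np.array(manip.state()["joints"]); q[5]-=a; manip.move_joints(q)
E
python3 - <<'E'
from h import *
back(1.0); c=viewer.capture("wrist"); cv2.imwrite("pics/w8.png",c["img"])
f0=avgF(); hand.move_gripper(0.0); st("shut"); print((avgF()-f0).round(2))
turn(1.0); hand.move_gripper(1.0); st("open")
cv2.imwrite("pics/w9.png",viewer.capture("wrist")["img"])
E
```

```text
shut 17.85 [ 0.6042 -0.0034  0.1496] F [-2.08  1.62  2.22] M [0.21 0.16 0.08] g 0.335 q6 -0.408
[-2.43  0.85  2.    0.2   0.21  0.04]
turned 0.25 [-2.02  0.73  2.02 -0.04  0.15  0.  ] q6 -0.162
turned 0.5 [-1.27  0.04  2.53 -0.05 -0.07 -0.  ] q6 0.086
turned 0.75 [-0.02 -0.1   3.13 -0.18 -0.28  0.02] q6 0.336
turned 1.0 [ 0.03 -0.41  3.92 -0.32 -0.47  0.01] q6 0.586
open 20.21 [ 0.6041 -0.0034  0.1495] F [-0.49 -0.43  0.53] M [-0.03  0.01  0.02] g 0.996 q6 0.592
```

View pics/w9.png

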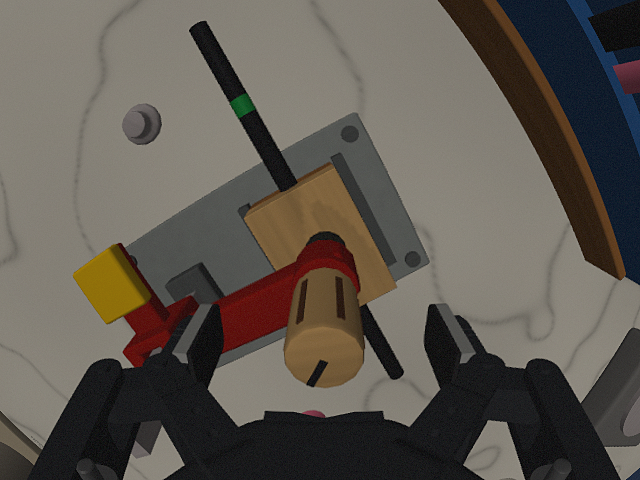

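The handle turned another radian (mark now at (317,373), pointing down-left) and the block has not moved. Two shorter turns follow to stay under the crush limit.

Run:
```python
from h import *
b=.7
back(1.0)
for a in (.7,.6):
    if a==.6: back(.7)
    hand.move_gripper(0.0); st("shut")
    turn(a,.2,15); hand.move_gripper(1.0); st("open")
cv2.imwrite("pics/w10.png",viewer.capture("wrist")["img"])
```

```text
shut 21.77 [ 0.6041 -0.0033  0.1496] F [-2.1   0.21  1.38] M [0.16 0.15 0.08] g 0.336 q6 -0.408
turned 0.2 [-1.88 -0.71  1.43 -0.03  0.11 -0.02] q6 -0.213
turned 0.4 [-2.02 -0.56  1.35 -0.12 -0.14 -0.01] q6 -0.014
turned 0.6 [-1.72 -1.15  1.31 -0.2  -0.34  0.04] q6 0.185
turned 0.7 [-1.57 -0.82  1.45 -0.19 -0.41  0.04] q6 0.286
open 23.8 [ 0.6041 -0.0033  0.1496] F [-0.57  0.74  0.69] M [0.02 0.02 0.03] g 0.999 q6 0.292
shut 25.07 [ 0.6039 -0.0033  0.1496] F [-2.48 -0.62  1.36] M [-0.05  0.16  0.05] g 0.337 q6 -0.408
turned 0.2 [-2.38 -0.56  1.75 -0.04 -0.07  0.04] q6 -0.213
turned 0.4 [-2.49 -0.83  1.7  -0.1  -0.16  0.01] q6 -0.015
turned 0.6 [-2.28 -0.7   1.82 -0.16 -0.41  0.04] q6 0.185
open 26.8 [ 0.6039 -0.0033  0.1495] F [-0.07 -0.58 -0.22] M [0.02 0.07 0.  ] g 1.001 q6 0.192
```

View pics/w10.png

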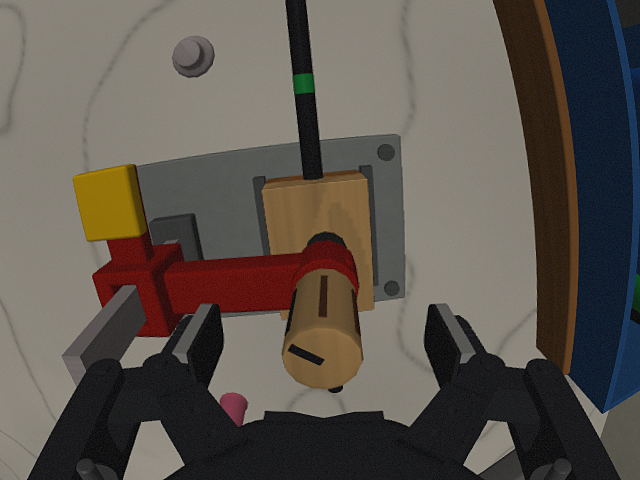

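The mark is now at about 3.6 rad clockwise (0.45 + 3.3 expected), with no slip. I estimate roughly 19 N. A small final turn of 0.3 rad centres the squeeze in the 14–28 N window.

Run:
```python
from h import *
back(.6); hand.move_gripper(0.0); turn(.3,.15,12); hand.move_gripper(1.0); st("open")
R,ax=frame(0)
p=manip.state()["tcp_pos"]; manip.move_straight(p+.09*ax,v=.1); manip.move_ptp([.6042,-.0385,.2515],DOWN.as_rotvec()); st("clear")
im=[viewer.capture("wrist")["img"]]
for n,(x0,y0,x1,y1) in {"scene":(250,215,370,325),"side":(290,200,400,310)}.items():
    im.append(cv2.resize(viewer.capture(n)["img"][y0:y1,x0:x1],None,fx=3.3,fy=3.3,interpolation=cv2.INTER_CUBIC))
cv2.imwrite("pics/f_w.png",im[0]); cv2.imwrite("pics/f_s.png",np.hstack([im[1],im[2][:im[1].shape[0]]]))
```

```text
turned 0.15 [-2.87 -0.76  1.35 -0.08 -0.03 -0.02] q6 -0.262
turned 0.3 [-2.93 -1.18  0.78 -0.05 -0.14  0.04] q6 -0.114
open 29.32 [ 0.6038 -0.0033  0.1496] F [ 0.15 -0.12 -0.39] M [0.04 0.01 0.03] g 0.996 q6 -0.108
clear 30.65 [ 0.6045 -0.0399  0.2508] F [-0.39 -0.18 -0.35] M [-0.01  0.02  0.  ] g 1.003 q6 0.03
```

View pics/f_w.png

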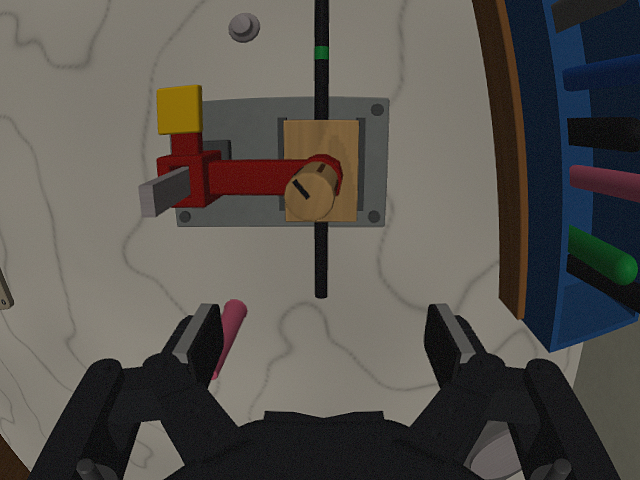

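View pics/f_s.png

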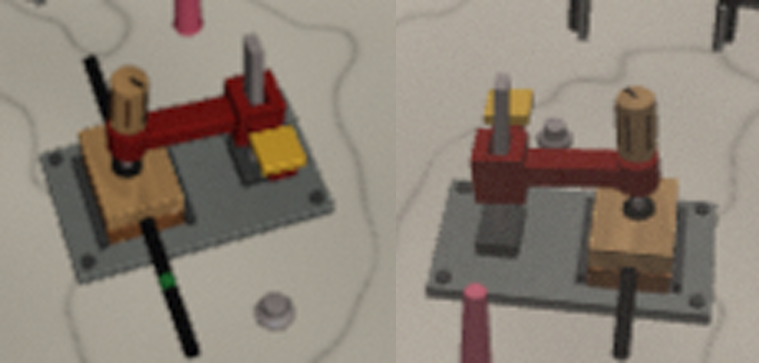

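The block has not shifted between the lips (wrist 284–358, as before), the jaw is still tilted, and the mark is at about 3.95 rad. The robot is clear, so I'm handing in.

```bash
python3 -c "
from bench import manip
manip.wait(.3); manip.job_done(); print(manip.state()['clock'])"
```

```text
the job is handed in; nothing more can be done
the job is handed in; nothing more can be done
```

The block is clamped and the job is handed in, but I could not measure the final squeeze. I estimate it at about 20 N (6 N from seating plus about 4 N per rad of turn), inside the 14–28 N window.

- **Seating the jaw:** I pressed the thumb pad down with the shut fingertips to about 12 N vertical (about 14.5 N in total, under the 20 N limit). The pad met the block and the jaw tilted and bound.
- **Tightening:** I then turned the handle clockwise about 3.6 rad over five grasps (1.0, 1.0, 0.7, 0.6 and 0.3 rad), letting go between each. The handle mark now reads about 3.95 rad, against about 4.05 rad expected from my estimated start of 0.45 rad. It moved with the tool, so I saw no slip. I turned a little past half a turn to bring the squeeze near 20 N. Reaction on the wrist stayed under 5 N.
- **Last checks:** The pictures show the jaw still tilted, the block flat and unmoved between its lips, and the pink grip and butt cap beside the clamp where they were. I did not re-check the other things on the bench, but the arm did not work near them. The gripper was open and clear of everything, with the wrist force near zero. The robot's clock stood at about 31 s of the 58 s allowed.
- **Disagreement:** The three camera views of the handle top differed by about 3 mm. I corrected the grasp 1.3 mm from the wrist view before closing.

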